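Seal the dry box of glaze test tiles

ROBOT

A 6-joint arm with a two-finger parallel gripper is mounted at the origin on a cart in front of the work surface, level with it; the furniture and walls round the work are solid. World frame = base frame: x ahead of the robot, y to its left, z up, the work surface at z = 0. Lengths are in mm, angles in rad, forces in N, time in s.
With the tool pointing down it reaches from about 350 to 875 mm from the base axis. Payload 4.2 kg.
Tool frame: the origin (TCP) lies between the finger pads; the fingertips stand 17 mm ahead of it and the grasp point (between the pads) lies 2 mm behind it; z points along the fingers, y is the line along which they close (so a half turn about z gives the same grasp; the last joint's range is limited). The gripper opens to 85 mm and grips with 20 to 120 N. Pads are 22 mm wide; open, the fingers measure 114 mm over their backs; the gripper's body (76 mm by 85 mm) begins 54 mm behind the grasp point. The pads swing forward as they close: fully open they stand 13 mm farther back than shut.
Start: joints at [1.507, 0.385, 0.008, 0, -1.194, -0.259], TCP at [198.232, 592.709, 248.312] pointing down, gripper open.
Joint ranges: [-3.14, 3.14], [-1.21, 2.06], [-1.07, 1.41], [-3.16, 2.05], [-2.99, -0.16], [-3.1, 3.1]. Speed limits (rad/s): [2.79, 2.79, 3.14, 3.14, 3.14, 3.14].

INTERFACE

Orientations are given as a unit quaternion [x, y, z, w].
In Python, from bench import arm gives the robot as it stands.
- The arm moves only by the tool jog_arm, called after ">>>" as a command line: name --pt "numbers of a row" for each row, then --argument value for the rest. Schema: {"type":"object","properties":{"rows":{"type":"array","items":{"type":"number"},"minItems":6,"maxItems":60},"aperture":{"type":"number"},"only":{"type":"string"},"quiet":{"type":"boolean"},"lines":{"type":"string"}},"required":["rows"],"additionalProperties":false}. rows is one flat list of numbers that holds 1 to 10 rows one after another, with no inner brackets; each row has 6 numbers: dx, dy, dz in units of 100 mm, then a rotation vector rx, ry, rz in units of 0.1 rad; each row is the pose to reach, as a shift and turn from the pose commanded when the call began, along the tool's axes at that moment; what a row does not reach only later rows make up. A row lasts 1/10 s, in which the tool goes at most 50 mm and 0.15 rad, less where a joint would pass 70% of its speed; a pose out of reach is approached as far as the arm can. aperture is the finger opening in mm, set as the call begins (left out keeps the last). The fingers move at their own pace and stop on an object; the grip force is fixed at half the most. Time passes only in rows, so rows that do not move let the fingers close. The tool returns the time, the measured TCP pose, the force, the opening and the grip force at its end. only (a regular expression) keeps the lines of the reply that match it, lines (a string "A,B") keeps lines A to B, and quiet returns only ok. Input that does not fit is refused with a message, and nothing moves.
- arm.read_state(): the state, without advancing time (a new reading comes with each control period).
- arm.get_image(name): name is "scene" or "top" or "wrist"; returns the picture (480x640x3 uint8, blue, green, red); there is no depth.
- arm.get_calibration(name): a dict with "K" (3x3 intrinsics, pixels), "rvec" (rotation vector, rad) and "tvec" (3), from world to camera coordinates, as OpenCV has them. Camera axes: x right, y down, z forward; pixel columns grow to the right and rows downward; lengths in mm; the calibration is good to about 2 mm. A picture is of the moment at which its call begins: read the wrist's pose just before it. get_calibration takes no time and is no camera call; for the wrist camera it gives the pose at the moment of the call.
- arm.job_done(): hands the job in; it is judged then, once.
The state is a dict: "clock": time; "joints": joint angles; "joint_vel": joint speeds; "joint_efforts": joint torques, N m; "position": TCP position; "ee_rot": TCP orientation; "contact_force": force on the tool from outside, world axes, zero at the start; "wrist_torque": the same for the moment, N m; "gripper_width": finger opening in mm; "grasp_force": force on a finger pad.
Only numpy, scipy, OpenCV 4.12 (cv2) and the standard library are available. Lean on these libraries where they do the work, as an engineer would, in place of code of your own. Each camera call takes 0.05 s, during which the arm holds its last target. There are 200 camera calls.

TASK

Close the grey dry box that holds the glaze test tiles: set the white lid squarely on its red gasket and let go of it, then press the lid down one corner at a time, each corner fully home before you go to the next, until it sits flat and sealed on the rim all round. Do not knock over or push away the jar, the mug or the yellow pot.

Things in the scene. Friction and masses are not known exactly. Their poses are not given: they have to be found in the camera images.
- dry_box: grey open-topped plastic box, fixed to the table, 144 mm along its x, 194 mm along its y, rim 70 mm above the table; tiles lie inside. Origin: centre of its underside, z up; level, any yaw. Its rim flange is 16 mm wide, so the opening is 112 x 162 mm. A red gasket runs along the middle of the flange and stands up to 8 mm proud of the rim; it is in four corner pieces.
- box_rim (a point): centre of the box's opening, level with the rim (70 mm up). The gasket's corners, 14 x 14 mm, which carry the lid, are centred at x = +-64 mm, y = +-89 mm in the box's frame. Each gives way when pushed down with about 14 N, stays where it was pushed (no springing back), and is home after 8 mm, when the lid meets the rim there. The rim can take a firm push.
- lid: loose rigid white lid, 0.45 kg; origin: centre of its underside, z up; starts flat on the table. Below: a plug 28 mm deep, 105 x 155 mm (lowest 8 mm: 98 x 148 mm), that enters the box's opening; then a plate 150 (x) x 200 (y) x 8 mm, top 36 mm above the origin; on it a black bar handle. Its y goes along the box's y, either way round. Origin at 50 mm height on the unpressed gasket, 42 mm sealed.
- lid_plate (a point): centre of the underside of the lid's plate, 28 mm above the lid's origin. Grey discs on the plate's top at x = +-62 mm, y = +-86 mm (lid frame) mark where to press, over the gasket's corners. The lid rocks freely while its corners are at different heights: a corner may stand up to 10 mm higher when the one across the diagonal is down.
- lid_handle (a point): middle of the handle bar, 59 mm above the lid's origin. The bar runs along the lid's y: 100 mm long, 22 mm wide (x), 22 mm high, its top 34 mm above the plate, with a 12 mm gap below it between its two posts. Grip it across its width from above.
- seal_1 (a joint): how far the gasket piece at the dry box's +x +y corner (box frame) is pressed down, in m: 0 fully proud, 0.008 when the lid is down on the rim there
- seal_2 (a joint): how far the gasket piece at the dry box's +x -y corner (box frame) is pressed down, in m: 0 fully proud, 0.008 when the lid is down on the rim there
- seal_3 (a joint): how far the gasket piece at the dry box's -x -y corner (box frame) is pressed down, in m: 0 fully proud, 0.008 when the lid is down on the rim there
- seal_4 (a joint): how far the gasket piece at the dry box's -x +y corner (box frame) is pressed down, in m: 0 fully proud, 0.008 when the lid is down on the rim there
- oxide_jar: bystander: small standing jar with a red cap, 45 mm across, 106 mm high, origin at the centre of its underside
- mug: bystander: white spotted mug, 82 x 114 x 91 mm, origin at the centre of its underside
- yellow_pot: bystander: yellow shaker pot, 68 mm across, 100 mm high, origin at the centre of its underside

How it is judged:
By the outcome, as a careful person would: the job done as asked, in the order asked, and still so for the second after the job is handed in, with the robot touching nothing.
It also fails if it takes over 61 s, if anything falls off the work surface, if the arm or the gripper's body presses on something with over 40 N, if the wrist force passes 120 N, or if a joint passes its speed limit or range.

## Working session

There is one attempt and no reset: what is moved stays moved. The work goes in short steps, Python scripts to look and compute and a tool call to move; the robot and the scene stay as the last step left them, time stands still between calls to the robot, and variables do not carry over. Pictures are saved under pics/ and viewed, at most 10 in all, crops included, and the job is handed in when it is done.

```bash
ls; mkdir -p pics
```

Create h.py:
```python
import numpy as np, cv2
from bench import arm
def cal(n):
    c=arm.get_calibration(n); R=cv2.Rodrigues(np.array(c["rvec"],float))[0]
    return np.array(c["K"],float),R,np.array(c["tvec"],float).reshape(3)
def proj(n,P,c=None):
    K,R,t=c or cal(n); q=(np.atleast_2d(P)@R.T+t)@K.T; return q[:,:2]/q[:,2:]
def ray(n,uv,c=None):
    K,R,t=c or cal(n); uv=np.atleast_2d(uv); d=np.c_[uv,np.ones(len(uv))]@np.linalg.inv(K).T@R
    return -R.T@t,d
def plane(n,uv,z,c=None):
    o,d=ray(n,uv,c); return o+d*((z-o[2])/d[:,2:])
def tri(obs): # [(name,uv,cal)]
    A=np.zeros((3,3));b=np.zeros(3);L=[]
    for n,uv,c in obs:
        o,d=ray(n,uv,c); d=d[0]/np.linalg.norm(d[0]); M=np.eye(3)-np.outer(d,d); A+=M;b+=M@o;L.append((M,o))
    p=np.linalg.solve(A,b); return p,[float(np.linalg.norm(M@(p-o))) for M,o in L]
```

Run:
```python
from h import *
for n in("scene","top"):
    cv2.imwrite(f"pics/{n}0.png",arm.get_image(n)); K,R,t=cal(n); print(n,-R.T@t,K[0,0])
print(arm.read_state())
```

```text
bench.py
pics
scene [ 252.4202571  -806.65207422 1337.00803504] 532.608605624803
top [ 403.55699145   13.37318355 1345.49505196] 446.02027663280495
{'clock': 0.1, 'joints': array([ 1.50658255e+00,  3.85510534e-01,  6.74299190e-03, -4.42890156e-04,
       -1.19401630e+00, -2.58636797e-01]), 'joint_vel': array([ 0.00125269, -0.0020662 ,  0.00435288,  0.00258716, -0.00041922,
        0.00145319]), 'joint_efforts': array([-1.87767891e-04, -3.93319380e+01,  1.88927865e+01,  4.19789717e+00,
       -2.58802262e-03,  6.24924880e-06]), 'position': array([198.09705585, 592.24863365, 247.30350752]), 'ee_rot': array([ 9.86985567e-01, -1.60805663e-01, -1.08406391e-04,  1.00904112e-03]), 'contact_force': array([-1.13570566,  0.00763393, -0.71866827]), 'wrist_torque': array([ 0.01822464,  0.04262278, -0.01182916]), 'grasp_force': 0.0, 'gripper_width': 85.47207739658731}
```

View pics/scene0.png

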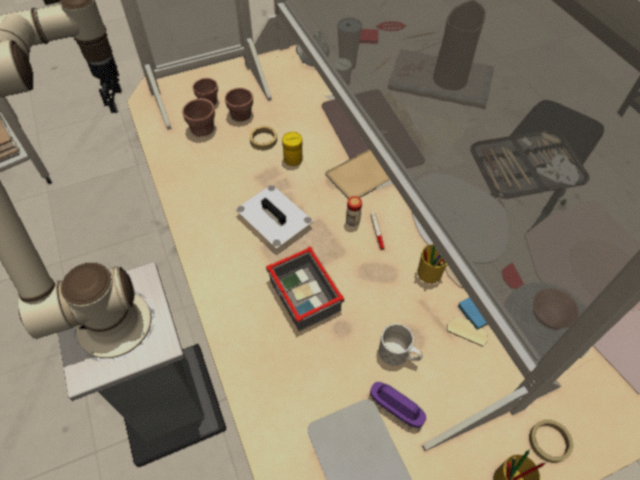

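View pics/top0.png

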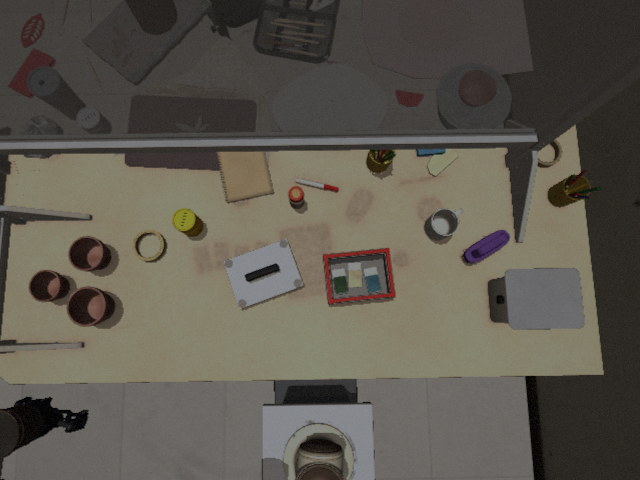

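The scene view shows the lid at (273,217) and the box at (305,288). The top view shows the lid at (264,273) and the box at (360,277), with the jar at (296,197), the pot at (186,222) and the mug at (443,224), all clear of the path between lid and box.

Create m.py:
```python
from h import *
def big(m,win):
    x0,y0,x1,y1=win; k=np.zeros_like(m); k[y0:y1,x0:x1]=m[y0:y1,x0:x1]
    c=max(cv2.findContours(k,0,2)[0],key=cv2.contourArea); return c
def rect(c):
    m=cv2.moments(c); r=cv2.minAreaRect(c); return np.array(r[0]),r[1],r[2],cv2.boxPoints(r),cv2.contourArea(c)
def quad(c):
    h=cv2.convexHull(c)
    for e in np.arange(2,15,.5):
        a=cv2.approxPolyDP(h,e,True)
        if len(a)==4:return a[:,0].astype(float)
W={"scene":dict(box=(255,235,355,340),lid=(230,180,320,255)),"top":dict(box=(315,240,405,310),lid=(220,235,308,312))}
if __name__=="__main__":
  res={}
  for n in W:
    im=cv2.imread(f"pics/{n}0.png"); b,g,r=[im[...,i].astype(int) for i in range(3)]
    red=((r>110)&(r>2*g)&(r>2*b)).astype(np.uint8)
    hsv=cv2.cvtColor(im,cv2.COLOR_BGR2HSV)
    dark=((hsv[...,2]<60)).astype(np.uint8)
    white=((hsv[...,1]<40)&(hsv[...,2]>90)).astype(np.uint8)
    for k,m,w,z in(("box",red,"box",78),("lid",white,"lid",36),("bar",dark,"lid",70)):
        c=big(m,W[n][w]); q=quad(c); P=plane(n,q,z)
        s=[np.linalg.norm(P[i]-P[(i+1)%4]) for i in range(4)]
        e=P[1]-P[0] if s[0]>s[1] else P[2]-P[1]
        ctr=P.mean(0); res[n,k]=(q,P)
        print(n,k,cv2.contourArea(c),q.tolist(),ctr.round(1),np.round(s,1),"longdir deg",round(np.degrees(np.arctan2(e[1],e[0]))%180,1))
  for k in("box","lid","bar"):
    q1,P1=res["scene",k];q2,P2=res["top",k]
    for i in range(4):
        j=np.argmin(np.linalg.norm(P2-P1[i],axis=1)); p,e=tri([("scene",q1[i],None),("top",q2[j],None)]); print(k,p.round(1),np.round(e,1))
```

```bash
python3 m.py
```

```text
scene box 2953.5 [[310.0, 247.0], [342.0, 299.0], [296.0, 320.0], [267.0, 266.0]] [ 513.5 -127.4   78. ] [187.3 136.  184.7 134.9] longdir deg 94.0
scene lid 2421.0 [[271.0, 185.0], [311.0, 220.0], [277.0, 247.0], [236.0, 209.0]] [529.6 151.3  36. ] [189.5 140.3 193.8 142. ] longdir deg 109.3
scene bar 170.0 [[264.0, 199.0], [284.0, 216.0], [283.0, 223.0], [263.0, 207.0]] [526.5 138.5  70. ] [90.7 26.  86.6 31. ] longdir deg 110.8Traceback (most recent call last):
  File "m.py", line 22, in <module>
    c=big(m,W[n][w]); q=quad(c); P=plane(n,q,z)
                                   ~~~~~^^^^^^^
  File "h.py", line 12, in plane
    o,d=ray(n,uv,c); return o+d*((z-o[2])/d[:,2:])
        ~~~^^^^^^^^
  File "h.py", line 9, in ray
    K,R,t=c or cal(n); uv=np.atleast_2d(uv); d=np.c_[uv,np.ones(len(uv))]@np.linalg.inv(K).T@R
                                               ~~~~~~~~~~~~~~~~~~~~~~~~~~^~~~~~~~~~~~~~~~~~~
ValueError: matmul: Input operand 1 has a mismatch in its core dimension 0, with gufunc signature (n?,k),(k,m?)->(n?,m?) (size 3 is different from 2)
```

```bash
sed -i 's/^W=/_q=quad\ndef quad(c):\n    q=_q(c); return cv2.boxPoints(cv2.minAreaRect(c)).astype(float) if q is None else q\nW=/' m.py; python3 m.py | grep -v ^scene
```

Run:
```python
from h import *
K,R,t=cal("wrist"); s=arm.read_state(); from scipy.spatial.transform import Rotation as Ro
T=Ro.from_quat(s["ee_rot"]).as_matrix(); print(T.round(3),"cam in tool",(T.T@(-R.T@t-s["position"])).round(1),"axes",(T.T@R.T).round(3),K)
```

```text
top box 109.0 [[325.1886291503906, 279.3833923339844], [357.8539733886719, 274.9290466308594], [361.1217346191406, 298.8925476074219], [328.4563903808594, 303.3468933105469]] [477.1 -79.2  78. ] [94.  68.3 93.2 68.2] longdir deg 96.9
top lid 3376.0 [[285.0, 238.0], [302.0, 285.0], [239.0, 308.0], [223.0, 261.0]] [531.  154.5  36. ] [148.9 194.7 146.6 195.1] longdir deg 109.2
top bar 229.5 [[278.0, 267.0], [250.0, 281.0], [245.0, 276.0], [273.0, 264.0]] [530.  153.1  70. ] [89.1 20.5 86.9 16.9] longdir deg 116.0
box [535.8 -36.8 101.6] [33.3 33.3]
box [ 572.7 -149.1  -40.5] [47.3 47.3]
box [ 465.5 -149.4  -79.7] [11.4 11.4]
box [439.3 -37.2  73.6] [1.5 1.5]
lid [567.6 272.5  27.3] [1.1 1.1]
lid [630.9  87.8  33.9] [3.3 3.3]
lid [495.3  37.8  32.5] [1.7 1.7]
lid [430.4 222.8  29.7] [1.1 1.1]
bar [519.6 202.   59.3] [0.5 0.5]
bar [545.3 105.   75.8] [2.4 2.4]
bar [545.6 108.4  37.8] [1.5 1.5]
bar [508.3 190.   38.7] [1.3 1.3]
[[ 0.948 -0.317 -0.001]
 [-0.317 -0.948 -0.002]
 [ 0.     0.002 -1.   ]] cam in tool [  71.6   -1.1 -125.3] axes [[ 0.001 -0.96  -0.28 ]
 [ 1.     0.001  0.   ]
 [-0.    -0.28   0.96 ]] [[378.13738683   0.         320.01116386]
 [  0.         378.13738683 244.17796836]
 [  0.           0.           1.        ]]
```
Lid centre ~ (531,154.5) (plate z 36 vs measured ~31; ok). Yaw of long 109.2°. Box: (513,-127) yaw 94.

The rough poses agree with each other: lid at (531,154), long axis 109°, and box at about (513,-127), long axis 94°. Next I move over the lid to measure it with the wrist camera.

The manual's scale: shifts go in units of 100 mm and turns go in units of 0.1 rad. Converting my numbers, 455 mm is 4.55, 310 mm is 3.1, 0.913 rad is 9.13.

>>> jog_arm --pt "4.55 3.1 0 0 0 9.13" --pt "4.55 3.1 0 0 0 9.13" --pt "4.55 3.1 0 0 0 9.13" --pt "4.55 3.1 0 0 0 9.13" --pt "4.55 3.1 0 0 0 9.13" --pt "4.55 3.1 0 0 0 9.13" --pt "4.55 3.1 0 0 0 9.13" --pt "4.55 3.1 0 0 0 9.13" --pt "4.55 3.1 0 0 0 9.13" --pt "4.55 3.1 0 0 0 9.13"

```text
refused: rows[0]: [4.55, 3.1, 0, 0, 0, 9.13] is not of type 'number' (schema: type "number"). Nothing was moved.
```

I used the wrong layout. The manual says one flat list, 6 numbers to a row, no inner brackets; once more.

>>> jog_arm --rows '[4.55,3.1,0,0,0,9.13,4.55,3.1,0,0,0,9.13,4.55,3.1,0,0,0,9.13,4.55,3.1,0,0,0,9.13,4.55,3.1,0,0,0,9.13,4.55,3.1,0,0,0,9.13,4.55,3.1,0,0,0,9.13,4.55,3.1,0,0,0,9.13,4.55,3.1,0,0,0,9.13,4.55,3.1,0,0,0,9.13]'

```text
clock: 1.1
position: [501.5, 192.8, 248.2]
ee_rot: [0.815, -0.579, -0.0, 0.0]
contact_force: [0.1, 1.3, -0.3]
gripper_width: 85.2
grasp_force: 0.0
```

```bash
python3 -c "
from h import *
print(arm.read_state()['joints'])"
```

```text
[ 6.68904115e-01  2.35882960e-01 -2.07537235e-01 -1.97298318e-04
 -1.12765498e+00 -3.33620914e-01]
```

Scaled: -15 mm is -0.15, 46 mm is 0.46.

>>> jog_arm --rows '[0,0,0,0,0,0,0.46,-0.15,0,0,0,0,0.46,-0.15,0,0,0,0,0.46,-0.15,0,0,0,0]'

```text
clock: 1.5
position: [529.9, 155.7, 247.7]
ee_rot: [0.815, -0.58, -0.0, 0.001]
contact_force: [-0.7, -0.2, -0.5]
gripper_width: 85.7
grasp_force: 0.0
```

Create w.py:
```python
import sys,pickle
from h import *
c=cal("wrist"); s=arm.read_state(); im=arm.get_image("wrist")
cv2.imwrite(f"pics/{sys.argv[1]}.png",im); pickle.dump((c,s["position"],s["ee_rot"]),open(f"pics/{sys.argv[1]}.pkl","wb"))
```

```bash
python3 w.py w1
```

```text
(no output)
```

View pics/w1.png

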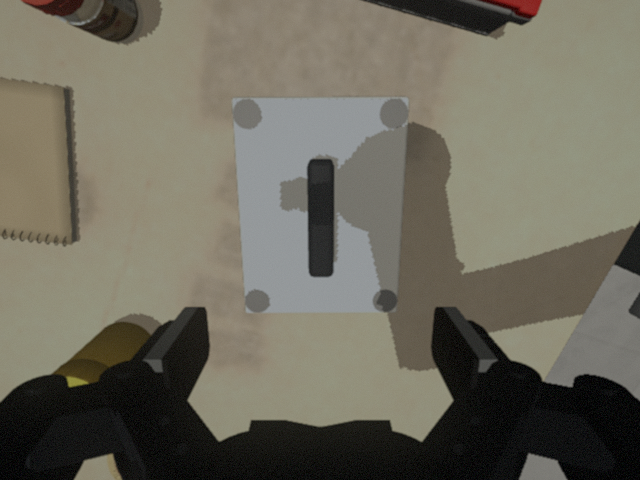

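The wrist view shows the lid with plate corners at about (233,98), (408,97), (396,312) and (247,312), and the bar centred at (320,218). Next I look at the box.

>>> jog_arm --rows '[2.6,1.1,0,0,0,2.65,2.6,1.1,0,0,0,2.65,2.6,1.1,0,0,0,2.65,2.6,1.1,0,0,0,2.65,2.6,1.1,0,0,0,2.65,2.6,1.1,0,0,0,2.65,2.6,1.1,0,0,0,2.65,2.6,1.1,0,0,0,2.65]'

```text
clock: 2.35
position: [511.5, -125.0, 248.3]
ee_rot: [0.731, -0.682, -0.0, -0.0]
contact_force: [-1.0, -0.0, -0.6]
gripper_width: 85.6
grasp_force: 0.0
```

```bash
python3 w.py w2
```

Create m2.py:
```python
from m import *; import pickle
def img(f):
    im=cv2.imread(f"pics/{f}.png"); return im,cv2.cvtColor(im,cv2.COLOR_BGR2HSV),pickle.load(open(f"pics/{f}.pkl","rb"))[0]
def edgefit(c,q):  # refine quad by line fits to contour points near each side
    c=c[:,0].astype(float); L=[]
    for i in range(4):
        a,b=q[i],q[(i+1)%4]; d=(b-a)/np.linalg.norm(b-a); v=c-a; s=v@d; n=np.abs(v[:,0]*d[1]-v[:,1]*d[0])
        k=(n<4)&(s>.12*np.linalg.norm(b-a))&(s<.88*np.linalg.norm(b-a))
        vx,vy,x,y=cv2.fitLine(c[k].astype(np.float32),cv2.DIST_HUBER,0,.01,.01).ravel(); L.append(np.cross([x,y,1],[x+vx*50,y+vy*50,1]))
    o=[np.cross(L[i-1],L[i]) for i in range(4)]; return np.array([p[:2]/p[2] for p in o])
def show(f,q,z):
    c=img(f)[2]; P=plane("wrist",q,z,c); s=[np.linalg.norm(P[i]-P[(i+1)%4]) for i in range(4)]
    yaw=[np.degrees(np.arctan2(*(P[(i+1)%4]-P[i])[[1,0]]))%180 for i in range(4)]
    print(f,z,"px",q.round(1).tolist(),"ctr",P.mean(0).round(1),"sides",np.round(s,1),"yaw",np.round(yaw,1)); return P
def lid(f,win,z=36):
    im,h,c=img(f); m=cv2.morphologyEx(((h[...,1]<45)&(h[...,2]>85)&((h[...,0]>90)|(h[...,1]<12))).astype(np.uint8),cv2.MORPH_CLOSE,np.ones((5,5)))
    k=big(m,win); return show(f,edgefit(k,quad(k)),z)
def bar(f,win,z=70):
    im,h,c=img(f); k=big((h[...,2]<70).astype(np.uint8),win); q=cv2.boxPoints(cv2.minAreaRect(k)); return show(f,q,z)
def box(f,win,z=78):
    im,h,c=img(f); m=((h[...,1]>150)&(h[...,2]>70)&((h[...,0]<8)|(h[...,0]>172))).astype(np.uint8)
    m=cv2.morphologyEx(m,cv2.MORPH_CLOSE,np.ones((9,9))); k=big(m,win); q=edgefit(k,quad(k)); return show(f,q,z)
```

Run:
```python
from m2 import *
try: lid("w1",(215,80,430,330))
except Exception as e: print(e)
bar("w1",(280,140,360,290)); box("w2",(130,30,510,330))
```

```text
OpenCV(4.12.0) /io/opencv/modules/imgproc/src/linefit.cpp:50: error: (-215:Assertion failed) count > 0 in function 'fitLine2D_wods'

w1 70 px [[308.0, 159.0], [333.0, 159.0], [333.0, 275.0], [308.0, 275.0]] ctr [531.2 152.7  70. ] sides [19.6 96.9 21.4 96.9] yaw [ 19.1 109.7  19.1 108.6]
w2 78 px [[404.4, 102.0], [394.3, 328.1], [240.4, 328.9], [220.1, 105.5]] ctr [ 516.1 -124.3   78. ] sides [184.8 133.9 183.1 135.5] yaw [94.9  4.4 95.4  5.1]
```

View pics/w2.png

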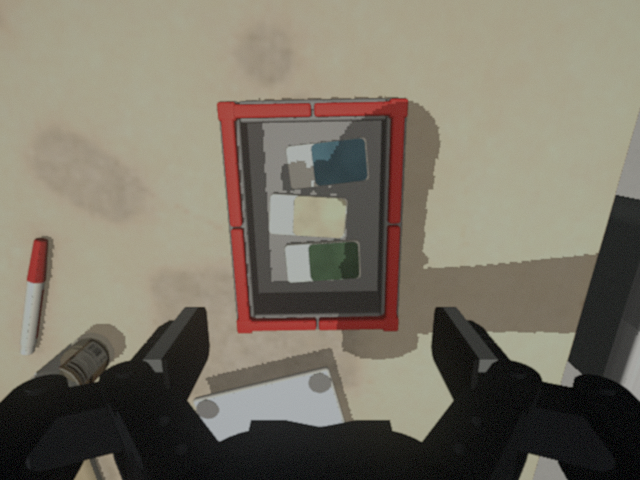

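The wrist view shows the gasket's outer corners at about (219,101), (407,99), (398,330) and (238,331), with the tiles well below the rim.

Run:
```python
from m2 import *
show("w2",np.array([[219,101],[407,99],[398,330],[238,331.]]),78)
im,h,c=img("w2"); m=((h[...,1]>150)&(h[...,2]>70)&((h[...,0]<8)|(h[...,0]>172))).astype(np.uint8)
m=cv2.morphologyEx(m,cv2.MORPH_CLOSE,np.ones((9,9))); k=big(m,(130,30,510,345))
qh=cv2.boxPoints(cv2.minAreaRect(k)); show("w2",quad(k),78)
# inner opening edge of the red band
ki=[x for x in cv2.findContours(m,cv2.RETR_CCOMP,2)[0] if cv2.contourArea(x)>8000]; 
for x in ki: print(cv2.contourArea(x)); show("w2",quad(x),78)
qw=quad(k)
# red in top and scene: triangulate gasket corners against the wrist view
for n in("top","scene"):
    g=cv2.imread(f"pics/{n}0.png"); hh=cv2.cvtColor(g,cv2.COLOR_BGR2HSV)
    mm=((hh[...,1]>130)&(hh[...,2]>60)&((hh[...,0]<9)|(hh[...,0]>171))).astype(np.uint8)
    mm=cv2.morphologyEx(mm,cv2.MORPH_CLOSE,np.ones((5,5))); q=quad(big(mm,W[n]["box"])); P2=plane(n,q,78); print(n,q.tolist(),P2.mean(0).round(1))
    P1=plane("wrist",qw,78,c)
    for i in range(4):
        j=np.argmin(np.linalg.norm(P2-P1[i],axis=1)); p,e=tri([("wrist",qw[i],c),(n,q[j],None)]); print(p.round(1),np.round(e[0],1))
# lid corners w1 vs top/scene
c1=img("w1")[2]; q1=np.array([[233,98],[408,97],[396,312],[247,312.]]); P1=show("w1",q1,36)
for n,q in(("top",[[285,238],[302,285],[239,308],[223,261]]),("scene",[[271,185],[311,220],[277,247],[236,209]])):
    P2=plane(n,np.array(q,float),36)
    for i in range(4):
        j=np.argmin(np.linalg.norm(P2-P1[i],axis=1)); p,e=tri([("wrist",q1[i],c1),(n,np.array(q[j],float),None)]); print(n,p.round(1),np.round(e[0],1))
```

```text
w2 78 px [[219.0, 101.0], [407.0, 99.0], [398.0, 330.0], [238.0, 331.0]] ctr [ 515.5 -124.6   78. ] sides [137.7 188.7 139.5 188.2] yaw [ 4.6 95.4  4.4 94.8]
w2 78 px [[405.0, 99.0], [397.0, 328.0], [239.0, 332.0], [218.0, 103.0]] ctr [ 516.2 -124.5   78. ] sides [186.8 137.8 187.9 137.1] yaw [95.5  5.7 95.3  5.2]
38337.5
w2 78 px [[405.0, 99.0], [397.0, 328.0], [239.0, 332.0], [218.0, 103.0]] ctr [ 516.2 -124.5   78. ] sides [186.8 137.8 187.9 137.1] yaw [95.5  5.7 95.3  5.2]
29885.0
w2 78 px [[389.0, 115.0], [385.0, 316.0], [251.0, 319.0], [234.0, 121.0]] ctr [ 516.2 -124.6   78. ] sides [164.2 115.7 162.8 115.1] yaw [95.8  5.5 95.6  6.2]
top [[388.0, 248.0], [394.0, 296.0], [328.0, 302.0], [324.0, 254.0]] [ 517.1 -124.    78. ]
[ 455.6 -224.1   71.7] 0.5
[439.9 -36.4  76.5] 1.8
[576.5 -26.6  81.7] 1.3
[ 593.2 -211.4   77.9] 0.2
scene [[311.0, 247.0], [343.0, 299.0], [296.0, 321.0], [266.0, 267.0]] [ 513.6 -129.1   78. ]
[ 453.5 -223.9   69.1] 1.7
[437.3 -36.1  71.1] 1.6
[580.  -18.3  62.9] 2.6
[ 594.4 -212.    67.6] 1.5
w1 36 px [[233.0, 98.0], [408.0, 97.0], [396.0, 312.0], [247.0, 312.0]] ctr [530.  154.2  36. ] sides [145.9 197.1 145.9 196.1] yaw [ 19.4 109.4  19.1 109.4]
top [633.6  86.6  31.3] 1.3
top [493.6  37.7  36. ] 0.5
top [429.3 221.7  38.9] 0.2
top [566.8 270.2  37.4] 0.6
scene [629.   86.   37.1] 2.2
scene [495.1  36.5  35.2] 1.5
scene [429.6 221.3  34.8] 2.5
scene [567.3 278.   21.6] 0.8
```

Measured:
- **Lid:** (530,154), top 36 mm, long axis 109.4°.
- **Box:** (516,-124.4), long axis 95.2°, gasket about 75 mm.

Both are consistent with the given sizes, so I go to grasp.

>>> jog_arm --rows '[-2.77,-0.38,1,0,0,-2.69,-2.77,-0.38,1,0,0,-2.69,-2.77,-0.38,1,0,0,-2.69,-2.77,-0.38,1,0,0,-2.69,-2.77,-0.38,1,0,0,-2.69,-2.77,-0.38,1,0,0,-2.69,-2.77,-0.38,1,0,0,-2.69,-2.77,-0.38,1,0,0,-2.69]'

```text
clock: 3.2
position: [529.3, 156.0, 147.8]
ee_rot: [0.818, -0.576, -0.0, 0.001]
contact_force: [-0.7, 0.0, 0.2]
gripper_width: 85.5
grasp_force: 0.0
```

```bash
python3 w.py w3
```

Run:
```python
from m2 import *
bar("w3",(270,100,380,330)); print(cal("wrist")[0][0,0])
```

```text
w3 70 px [[298.29998779296875, 328.8999938964844], [301.79998779296875, 167.6999969482422], [340.5, 168.60000610351562], [337.0, 329.70001220703125]] ctr [532.4 150.9  70. ] sides [94.9 20.5 95.  23.2] yaw [107.7  18.5 109.3  18.3]
378.1373868333974
```

View pics/w3.png

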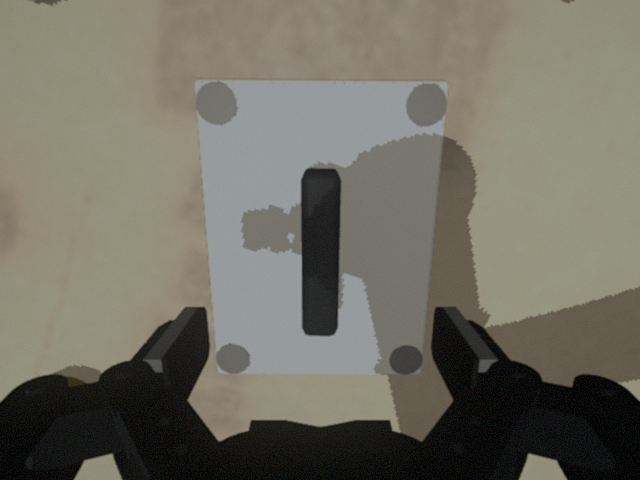

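The view is centred on the lid, with discs at (217,103), (426,104), (406,359) and (233,359) and the bar at (320,250), aligned with the fingers.

Run:
```python
from m2 import *
a=np.array([[217,103],[426,104],[406,359],[233,359.]]); b=np.array([[247,114],[394,113.5],[385,300],[257,301.]])
show("w3",a,36); show("w1",b,36); c3,c1=img("w3")[2],img("w1")[2]
for i in range(4): print(*tri([("w",a[i],c3),("w",b[i],c1)]))
print(c3[1].T@-c3[2], arm.read_state()["position"])
```

```text
w3 36 px [[217.0, 103.0], [426.0, 104.0], [406.0, 359.0], [233.0, 359.0]] ctr [530.3 154.4  36. ] sides [123.1 171.8 123.9 172.2] yaw [ 19.5 109.5  19.7 109.2]
w1 36 px [[247.0, 114.0], [394.0, 113.5], [385.0, 300.0], [257.0, 301.0]] ctr [530.1 154.6  36. ] sides [124.  171.2 124.2 171.8] yaw [ 19.3 109.3  19.6 109.3]
[617.48194389  93.99657196  33.31904157] [0.1793133265894515, 0.1793133265894489]
[499.64634283  52.42054202  32.36914065] [0.391606855969029, 0.391606855969046]
[443.06350924 215.02937421  35.21517184] [0.07946695943199274, 0.07946695943203928]
[560.22278706 256.04676742  36.47061221] [0.05917523480939459, 0.0591752348093357]
[554.22338224  89.98016246 273.06047736] [529.59826457 154.81684344 148.31853171]
```

Lid centre (530.2,154.5), top height 34–36 ✓, disc spacing 124×172 ✓. I descend and grip.

>>> jog_arm --rows '[0,0,0.45,0,0,0,0,0,0.8,0,0,0,0,0,0.89,0,0,0,0,0,0.89,0,0,0]'

```text
clock: 3.65
position: [529.9, 152.5, 58.9]
ee_rot: [0.816, -0.578, -0.0, 0.001]
contact_force: [-0.5, -0.5, 1.1]
gripper_width: 85.5
grasp_force: 0.0
```

>>> jog_arm --rows '[0,0,0,0,0,0,0,0,0,0,0,0,0,0,0,0,0,0,0,0,0,0,0,0,0,0,0,0,0,0,0,0,0,0,0,0]' --aperture 10

```text
clock: 4.25
position: [530.4, 153.6, 60.3]
ee_rot: [0.816, -0.578, 0.0, -0.0]
contact_force: [-2.0, -0.1, 6.3]
gripper_width: 20.6
grasp_force: 61.5
```

>>> jog_arm --rows '[0,0,-0.1,0,0,0,0,0,-0.5,0,0,0,0,0,-1,0,0,0,0,0,-1,0,0,0,0,0,-1,0,0,0]'

```text
clock: 4.75
position: [529.6, 153.4, 159.7]
ee_rot: [0.816, -0.578, -0.0, -0.001]
contact_force: [-1.0, -0.3, -6.6]
gripper_width: 21.3
grasp_force: 60.3
```

Create c.py:
```python
import numpy as np
def chain(mv):
    p=np.array([198.232,592.709,248.312]); a=1.507-.259-np.pi/2
    for dx,dy,dz,rz in mv:
        p=p+[np.cos(a)*dx+np.sin(a)*dy,np.sin(a)*dx-np.cos(a)*dy,-dz]; a-=rz
    return p,a
M=[(455,310,0,.913)]
```

Run:
```python
from c import *
# first jog was cut short at row 10; then 46,-15 from there: re-anchor with readings below
p,a=chain(M);print(p,np.degrees(a))
from h import *
for i in range(3):
    s=arm.read_state();print(s["position"],np.degrees(2*np.arctan2(s["ee_rot"][1],s["ee_rot"][0])),s["gripper_width"],s["contact_force"])
```

```text
[531.39408816 154.38489273 248.312     ] -70.80591386311744
[529.63833818 153.43312909 159.72537909] -70.62923405754931 21.315299743521987 [-0.97338691 -0.31415891 -6.57411199]
[529.63833818 153.43312909 159.72537909] -70.62923405754931 21.315299743521987 [-0.97338691 -0.31415891 -6.57411199]
[529.63833818 153.43312909 159.72537909] -70.62923405754931 21.315299743521987 [-0.97338691 -0.31415891 -6.57411199]
```

Scaled: 258.5 mm is 2.585, 53 mm is 0.53, 0.247 rad is 2.47.

>>> jog_arm --rows '[1.3,0.53,0,0,0,1.2,2.585,1.06,0,0,0,2.47,2.585,1.06,0,0,0,2.47,2.585,1.06,0,0,0,2.47,2.585,1.06,0,0,0,2.47,2.585,1.06,0,0,0,2.47,2.585,1.06,0,0,0,2.47,2.585,1.06,0,0,0,2.47,2.585,1.06,0,0,0,2.47]'

```text
clock: 5.65
position: [515.2, -125.1, 157.8]
ee_rot: [0.739, -0.674, -0.001, 0.001]
contact_force: [0.6, -0.2, -5.8]
gripper_width: 21.0
grasp_force: 60.3
```

```bash
python3 w.py w4; python3 -c "
from h import *
cv2.imwrite('pics/s4.png',arm.get_image('scene')[200:360,200:420]);"
```

```text
(no output)
```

View pics/w4.png

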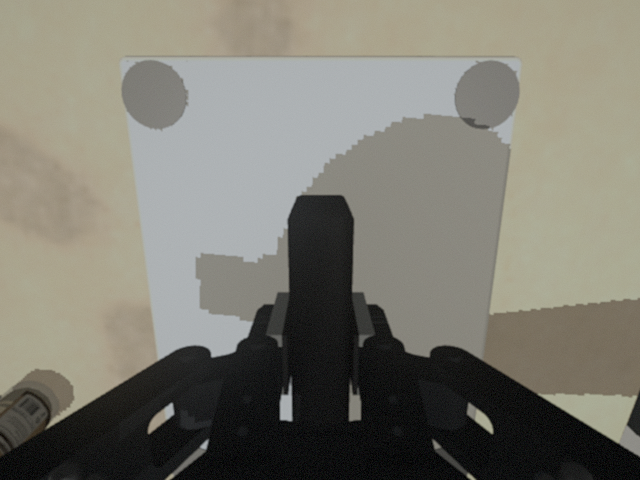

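The lid is held level. Its front discs are at (155,95) and (487,94). I check its pose against the box.

Run:
```python
from m2 import *
c=img("w4")[2]; P=plane("w",np.array([[155,95],[487,94.]]),135,c); d=P[1]-P[0]; print(P,np.linalg.norm(d),np.degrees(np.arctan2(d[1],d[0])))
u=d/np.linalg.norm(d); n=np.array([-u[1],u[0],0]); print("centre", P.mean(0)+86*(n if (np.array([516,-124,0])-P.mean(0))@n>0 else -n))
s=arm.read_state(); print(s["position"])
```

```text
[[ 583.61791816 -203.04879802  135.        ]
 [ 462.84999513 -214.68214622  135.        ]] 121.32693857806163 -174.49778135184366
centre [ 514.98790711 -123.2617183   135.        ]
[ 515.87255898 -124.68046622  158.54779265]
```

Lid pose against the box agrees within about 1.5 mm and 0.3°. I lower it.

>>> jog_arm --rows '[0,0,0.2,0,0,0,0,0,0.3,0,0,0,0,0,0.38,0,0,0,0,0,0.44,0,0,0,0,0,0.46,0,0,0]'

```text
clock: 6.25
position: [516.0, -125.4, 112.7]
ee_rot: [0.739, -0.674, -0.0, 0.0]
contact_force: [0.7, -0.0, -6.1]
gripper_width: 21.0
grasp_force: 60.2
```

>>> jog_arm --rows '[0,0,0.02,0,0,0,0,0,0.02,0,0,0]'

```text
clock: 6.45
position: [516.4, -125.7, 111.5]
ee_rot: [0.739, -0.674, 0.0, -0.0]
contact_force: [-0.2, 0.3, -5.5]
gripper_width: 21.1
grasp_force: 60.3
```

Scaled: 1 mm is 0.01.

>>> jog_arm --rows '[0,0,0.01,0,0,0,0,0,0.01,0,0,0]'

```text
clock: 6.65
position: [516.6, -125.7, 110.8]
ee_rot: [0.739, -0.674, 0.0, -0.0]
contact_force: [0.0, 0.8, -4.1]
gripper_width: 21.0
grasp_force: 60.6
```

>>> jog_arm --rows '[0,0,0.01,0,0,0,0,0,0.01,0,0,0]'

```text
clock: 6.85
position: [516.7, -125.6, 110.2]
ee_rot: [0.739, -0.674, 0.001, -0.0]
contact_force: [-1.5, 0.5, -0.2]
gripper_width: 20.9
grasp_force: 61.1
```

The gasket now carries the weight. I release and rise.

>>> jog_arm --rows '[0,0,0,0,0,0,0,0,0,0,0,0,0,0,0,0,0,0,0,0,0,0,0,0,0,0,0,0,0,0]' --aperture 85

```text
clock: 7.35
position: [516.3, -125.7, 109.4]
ee_rot: [0.739, -0.674, 0.0, -0.0]
contact_force: [0.0, -0.0, -0.1]
gripper_width: 84.8
grasp_force: 0.0
```

>>> jog_arm --rows '[0,0,-0.4,0,0,0,0,0,-0.9,0,0,0,0,0,-1.2,0,0,0,0,0,-1.2,0,0,0,0,0,-1.2,0,0,0]'

```text
clock: 7.85
position: [516.1, -125.5, 229.7]
ee_rot: [0.739, -0.674, 0.0, -0.001]
contact_force: [-0.6, 0.1, -0.2]
gripper_width: 85.1
grasp_force: 0.0
```

```bash
python3 w.py w5
```

```text
(no output)
```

View pics/w5.png

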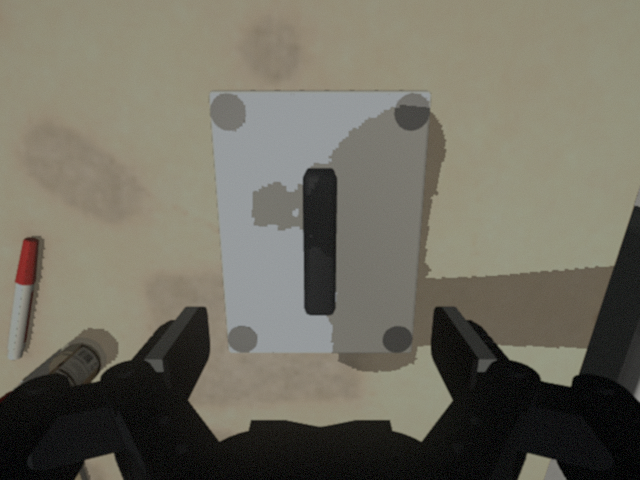

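The lid sits square, with discs at (228,112), (411,112), (397,340) and (242,340). I compute its pose and the press points.

Run:
```python
from m2 import *; import pickle
q=np.array([[228,112],[411,112],[397.5,340],[242,339.5]]); P=show("w5",q,86); print(P.round(1))
_,p,r=pickle.load(open("pics/w5.pkl","rb")); from scipy.spatial.transform import Rotation as Ro
T=Ro.from_quat(r).as_matrix(); print(p,(T.T@(P-p).T).T.round(1))
```

```text
w5 86 px [[228.0, 112.0], [411.0, 112.0], [397.5, 340.0], [242.0, 339.5]] ctr [ 517.1 -123.7   86. ] sides [123.1 172.4 124.4 172. ] yaw [ 5.3 95.6  5.1 95.1]
[[ 586.4 -203.8   86. ]
 [ 463.9 -215.2   86. ]
 [ 447.1  -43.5   86. ]
 [ 571.1  -32.5   86. ]]
[ 516.12659771 -125.50292744  229.74380919] [[ 84.5 -62.6 143.8]
 [ 84.6  60.4 143.6]
 [-87.9  61.4 143.7]
 [-87.6 -63.  143.9]]
```

>>> jog_arm --rows '[0.4,-0.3,0.2,0,0,0,0.8,-0.6,0.5,0,0,0,0.85,-0.62,0.9,0,0,0,0.85,-0.62,1.18,0,0,0,0.85,-0.62,1.18,0,0,0,0.85,-0.62,1.18,0,0,0,0.85,-0.62,1.18,0,0,0]' --aperture 0

```text
clock: 8.6
position: [586.3, -204.4, 112.7]
ee_rot: [0.739, -0.674, 0.001, -0.0]
contact_force: [0.4, 0.3, 0.8]
gripper_width: 0.1
grasp_force: 0.0
```

>>> jog_arm --rows '[0,0,0.02,0,0,0,0,0,0.04,0,0,0,0,0,0.06,0,0,0,0,0,0.08,0,0,0,0,0,0.08,0,0,0]'

```text
clock: 9.1
position: [585.5, -204.5, 103.0]
ee_rot: [0.739, -0.674, -0.0, 0.0]
contact_force: [-1.1, 0.3, -0.1]
gripper_width: 0.2
grasp_force: 0.0
```

Scaled: 3 mm is 0.03, 2 mm is 0.02.

>>> jog_arm --rows '[0,0,0.01,0,0,0,0,0,0.02,0,0,0,0,0,0.03,0,0,0,0,0,0.03,0,0,0]'

```text
clock: 9.5
position: [585.9, -204.6, 101.3]
ee_rot: [0.739, -0.674, 0.0, 0.0]
contact_force: [-0.9, 0.3, 4.1]
gripper_width: -0.4
grasp_force: 2.4
```

>>> jog_arm --rows '[0,0,0.01,0,0,0,0,0,0.02,0,0,0,0,0,0.03,0,0,0,0,0,0.03,0,0,0]'

```text
clock: 9.9
position: [586.0, -204.7, 100.4]
ee_rot: [0.739, -0.673, 0.001, 0.0]
contact_force: [-4.2, 3.0, 13.1]
gripper_width: -0.1
grasp_force: 6.8
```

Scaled: 4 mm is 0.04, 3 mm is 0.03.

>>> jog_arm --rows '[0,0,0.01,0,0,0,0,0,0.02,0,0,0,0,0,0.03,0,0,0,0,0,0.04,0,0,0,0,0,0.04,0,0,0]'

```text
clock: 10.4
position: [586.3, -204.8, 96.9]
ee_rot: [0.739, -0.673, 0.001, -0.0]
contact_force: [-5.0, 1.7, 15.3]
gripper_width: 0.0
grasp_force: 7.4
```

>>> jog_arm --rows '[0,0,0.01,0,0,0,0,0,0.02,0,0,0,0,0,0.03,0,0,0,0,0,0.04,0,0,0,0,0,0.04,0,0,0]'

```text
clock: 10.9
position: [586.4, -204.9, 95.6]
ee_rot: [0.74, -0.673, 0.002, -0.0]
contact_force: [-8.7, 4.2, 26.8]
gripper_width: 0.3
grasp_force: 13.1
```

>>> jog_arm --rows '[0,0,0.01,0,0,0,0,0,0.02,0,0,0,0,0,0.03,0,0,0,0,0,0.04,0,0,0,0,0,0.04,0,0,0,0,0,0.04,0,0,0]'

```text
clock: 11.5
position: [586.5, -204.9, 95.4]
ee_rot: [0.74, -0.672, 0.002, 0.0]
contact_force: [-14.6, 8.7, 43.5]
gripper_width: -0.0
grasp_force: 20.9
```

```bash
python3 -c "
from h import *
cv2.imwrite('pics/s5.png',cv2.resize(arm.get_image('scene')[230:340,250:360],None,fx=5,fy=5))"
```

```text
(no output)
```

View pics/s5.png

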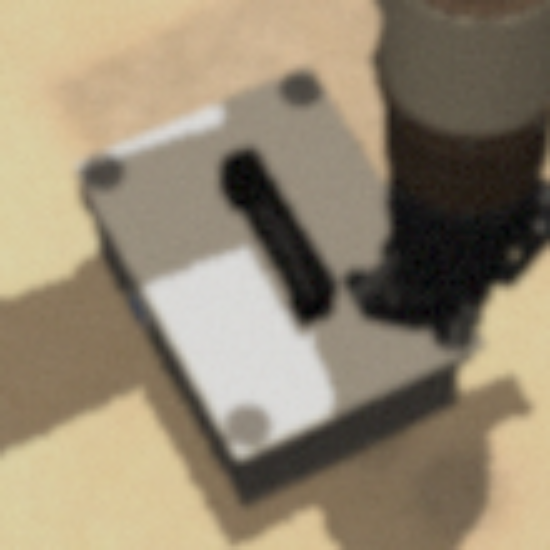

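The picture shows the pressed corner down and the lid still square. z stalls at 95.4 while force climbs from 27 to 43 N, so this corner is home (contact was at about 103, so 8 mm). On to the next corner, tool +y.

Scaled: 123 mm is 1.23, -30 mm is -0.3.

>>> jog_arm --rows '[0,0,-0.3,0,0,0,0,0.45,-0.3,0,0,0,0,0.9,-0.3,0,0,0,0,1.23,-0.3,0,0,0,0,1.23,-0.22,0,0,0,0,1.23,-0.16,0,0,0,0,1.23,-0.14,0,0,0,0,1.23,-0.12,0,0,0]'

```text
clock: 12.35
position: [463.3, -216.3, 98.1]
ee_rot: [0.739, -0.673, -0.001, 0.001]
contact_force: [-5.7, -1.0, 12.9]
gripper_width: 0.1
grasp_force: 6.2
```

>>> jog_arm --rows '[0,0,0.02,0,0,0,0,0,0.04,0,0,0,0,0,0.06,0,0,0,0,0,0.08,0,0,0,0,0,0.09,0,0,0,0,0,0.09,0,0,0]'

```text
clock: 12.95
position: [463.4, -216.4, 95.1]
ee_rot: [0.74, -0.672, -0.0, 0.002]
contact_force: [-17.9, 7.6, 49.7]
gripper_width: -0.1
grasp_force: 25.1
```

>>> jog_arm --rows '[0,0,0.01,0,0,0,0,0,0.02,0,0,0,0,0,0.02,0,0,0,0,0,0.02,0,0,0]'

```text
clock: 13.35
position: [463.4, -216.4, 94.9]
ee_rot: [0.74, -0.672, 0.0, 0.002]
contact_force: [-21.2, 10.9, 63.0]
gripper_width: 0.1
grasp_force: 31.0
```

Second corner is home (94.9 at 63 N). Third corner: tool -x.

>>> jog_arm --rows '[0,0,-0.36,0,0,0,-0.45,0,-0.36,0,0,0,-0.9,0,-0.36,0,0,0,-1.35,0,-0.36,0,0,0,-1.72,0,-0.36,0,0,0,-1.72,0,-0.26,0,0,0,-1.72,0,-0.22,0,0,0,-1.72,0,-0.18,0,0,0,-1.72,0,-0.15,0,0,0,-1.72,0,-0.12,0,0,0]'

```text
clock: 14.35
position: [447.9, -45.0, 99.2]
ee_rot: [0.738, -0.674, -0.0, -0.0]
contact_force: [-6.2, 6.3, 15.9]
gripper_width: -0.1
grasp_force: 8.0
```

>>> jog_arm --rows '[0,0,0.02,0,0,0,0,0,0.04,0,0,0,0,0,0.06,0,0,0,0,0,0.07,0,0,0,0,0,0.07,0,0,0]'

```text
clock: 14.85
position: [447.9, -44.8, 95.4]
ee_rot: [0.739, -0.674, 0.0, -0.0]
contact_force: [-14.0, 10.8, 38.8]
gripper_width: -0.2
grasp_force: 19.3
```

>>> jog_arm --rows '[0,0,0.01,0,0,0,0,0,0.02,0,0,0,0,0,0.02,0,0,0,0,0,0.02,0,0,0]'

```text
clock: 15.25
position: [448.0, -44.8, 95.2]
ee_rot: [0.739, -0.674, 0.001, -0.0]
contact_force: [-19.3, 12.3, 52.7]
gripper_width: -0.1
grasp_force: 27.0
```

Third corner is home. Fourth: tool -y.

Scaled: -123 mm is -1.23, -90 mm is -0.9.

>>> jog_arm --rows '[0,0,-0.36,0,0,0,0,-0.45,-0.36,0,0,0,0,-0.9,-0.36,0,0,0,0,-1.23,-0.36,0,0,0,0,-1.23,-0.26,0,0,0,0,-1.23,-0.22,0,0,0,0,-1.23,-0.18,0,0,0,0,-1.23,-0.15,0,0,0,0,-1.23,-0.12,0,0,0]'

```text
clock: 16.15
position: [569.2, -33.7, 101.8]
ee_rot: [0.739, -0.674, -0.0, 0.0]
contact_force: [-4.5, 1.7, 9.6]
gripper_width: -0.0
grasp_force: 5.4
```

>>> jog_arm --rows '[0,0,0.02,0,0,0,0,0,0.04,0,0,0,0,0,0.06,0,0,0,0,0,0.08,0,0,0,0,0,0.08,0,0,0]'

```text
clock: 16.65
position: [569.2, -33.5, 95.3]
ee_rot: [0.739, -0.674, 0.0, 0.0]
contact_force: [-3.6, 0.7, 9.0]
gripper_width: -0.2
grasp_force: 4.5
```

>>> jog_arm --rows '[0,0,0.01,0,0,0,0,0,0.02,0,0,0,0,0,0.02,0,0,0,0,0,0.02,0,0,0]'

```text
clock: 17.05
position: [569.3, -33.4, 95.0]
ee_rot: [0.739, -0.673, 0.0, 0.0]
contact_force: [-7.0, 1.5, 18.9]
gripper_width: 0.3
grasp_force: 9.1
```

Scaled: 4 mm is 0.04, 7 mm is 0.07.

>>> jog_arm --rows '[0,0,0.02,0,0,0,0,0,0.04,0,0,0,0,0,0.06,0,0,0,0,0,0.07,0,0,0,0,0,0.07,0,0,0,0,0,0.07,0,0,0]'

```text
clock: 17.65
position: [569.4, -33.4, 94.8]
ee_rot: [0.74, -0.672, 0.002, 0.0]
contact_force: [-20.7, 4.7, 53.3]
gripper_width: -0.1
grasp_force: 26.7
```

All four corners stalled at about 95 mm. I confirm the first corner with a touch, since it was pushed least, then rise and look.

Scaled: 172 mm is 1.72, -12 mm is -0.12.

>>> jog_arm --rows '[0,0,-0.36,0,0,0,0.45,0,-0.36,0,0,0,0.9,0,-0.36,0,0,0,1.35,0,-0.36,0,0,0,1.72,0,-0.36,0,0,0,1.72,0,-0.2,0,0,0,1.72,0,-0.12,0,0,0,1.72,0,-0.09,0,0,0,1.72,0,-0.06,0,0,0,1.72,0,-0.06,0,0,0]'

```text
clock: 18.65
position: [584.8, -205.4, 95.0]
ee_rot: [0.74, -0.673, 0.001, 0.002]
contact_force: [-8.2, -3.2, 19.5]
gripper_width: -0.2
grasp_force: 9.8
```

>>> jog_arm --rows '[0,0,0.02,0,0,0,0,0,0.04,0,0,0,0,0,0.06,0,0,0,0,0,0.06,0,0,0,0,0,0.06,0,0,0]'

```text
clock: 19.15
position: [584.9, -205.4, 94.8]
ee_rot: [0.741, -0.672, 0.002, 0.002]
contact_force: [-17.8, 2.6, 43.6]
gripper_width: 0.1
grasp_force: 22.5
```

>>> jog_arm --rows '[0,0,-0.4,0,0,0,0,0,-0.8,0,0,0,-0.4,0.3,-1.1,0,0,0,-0.85,0.62,-1.5,0,0,0,-0.85,0.62,-1.5,0,0,0,-0.85,0.62,-1.5,0,0,0,-0.85,0.62,-1.5,0,0,0]'

```text
clock: 19.85
position: [516.0, -124.7, 234.8]
ee_rot: [0.74, -0.673, 0.0, -0.001]
contact_force: [-1.0, 0.1, 0.4]
gripper_width: 0.2
grasp_force: 0.0
```

```bash
python3 w.py w6
```

Run:
```python
from h import *
cv2.imwrite("pics/s6.png",arm.get_image("scene"))
```

```text
(no output)
```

View pics/w6.png

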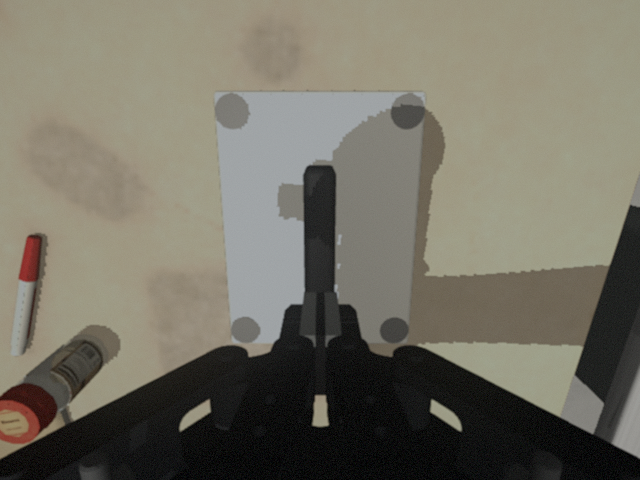

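View pics/s6.png

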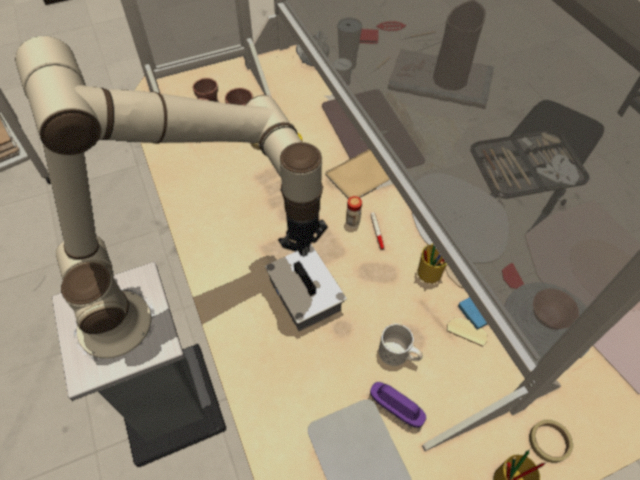

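The wrist view shows the lid flat and square, with discs at (232,112), (407,111), (394,330) and (245,330). The scene view shows the jar (354,210) and mug (397,345) standing untouched, and the robot clear of the lid.

```bash
python3 -c "
from bench import arm
print(arm.job_done())"
```

```text
the job is handed in; nothing more can be done
None
```

The lid is on the dry box; all four corners were pressed home one at a time, stopping at the same height (about 95 mm) under 43–63 N; the jar and mug were seen standing, the pot was hidden behind the arm in the last view but the arm stayed away from it, and the job was handed in at about 20 s.

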